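# Nest the coin pots and hold the cash box lid open

### The job

The three steel coin pots are to go into the cash box as one stack: nest them upright in size order on the desk, the middle pot standing in the large one and the small one in the middle one, setting each down rather than dropping it. Then lift the lid of the cash box with the fingers and keep it held open at about 60 degrees from shut, so that I can put the stack in; it falls shut if let go, so finish while still holding it. Leave the mug, timer, tea infuser and pen tray alone.

Things in the scene. Friction and masses are not known exactly. Their poses are not given: they have to be found in the camera images.
- pot_large_mid (a point): open straight-sided round steel coin pot, standing upright, 70 mm outside and 64 mm inside diameter, 32 mm high, walls and floor 3 mm thick; the point is its centre, half-way up (16 mm above its underside); z up along its axis. The widest and lowest of the three.
- pot_middle_mid (a point): open straight-sided round steel coin pot, standing upright, 52 mm outside and 46 mm inside diameter, 54 mm high, walls and floor 3 mm thick; the point is its centre, half-way up (27 mm above its underside); z up along its axis. Nested in the large pot it stands on that pot's floor and its rim stands 25 mm above the large pot's rim.
- pot_small_mid (a point): open straight-sided round steel coin pot, standing upright, 34 mm outside and 28 mm inside diameter, 76 mm high, walls and floor 3 mm thick; the point is its centre, half-way up (38 mm above its underside); z up along its axis. The narrowest and tallest; nested in the middle pot it stands on that pot's floor and its rim stands 25 mm above the middle pot's rim.
- cashbox: grey plastic cash box fixed to the desk, 140 mm deep (its x), 180 mm wide (its y), 92 mm high without the lid; the origin is the centre of its underside; its front with the lock faces its own -x, roughly towards the robot; the lid is hinged along the top of the far (+x) wall.
- lid (a joint): angle of the cash box lid in rad: 0 shut, growing as the front edge rises and swings back, stop at 1.4 (80 degrees); 60 degrees is 1.047. Its weight and a light closing spring shut it from any angle; it takes about 1.2 to 1.6 N at the pull to keep it up.
- lid_pull (a point): centre of the lid's pull: a black round bar 14 mm thick, 32 mm long, parallel to the hinge, on a stem 14 mm wide that stands out level from the middle of the lid's front edge. Lid shut: bar centre 37 mm in front of the lid's front face, 95 mm above the desk, free space below. Can be pinched from above on its flat ends and pivots between the fingers. Lid's axes: x from pull to hinge, y along the bar.
- lid_hinge (a point): middle of the lid's hinge line, 92 mm above the desk; the lid turns about the y axis (box y) through it. The pull's centre lies 182 mm from it towards the box's front with the lid shut (and 3 mm above it).
- mug: black ceramic mug, 80 mm wide, 92 mm high, with a handle; origin under its centre. To be left alone.
- timer: blue plastic dial timer, a 72 mm disc, 40 mm high; origin under its centre. To be left alone.
- infuser: steel tea infuser ball, about 49 mm wide and 60 mm high with its ring, on a small foot; origin under its centre. To be left alone.
- pen_tray: wooden pen tray with pens, 230 mm by 85 mm, 26 mm high; origin under its centre, x along its length. To be left alone.
Not all that is in view belongs to the job. What is shaped like the part that bears pot_small_mid but blue or red is not meant.

How it is judged:
By the outcome, as a careful person would: the job done as asked, in the order asked, and still so for the second after the job is handed in, while the arm keeps its last pose, push and grip.
It also fails if it takes over 72 s, if anything falls off the work surface, if the arm or the gripper's body presses on something with over 40 N, if the wrist force passes 120 N, or if a joint passes its speed limit or range.

### The arm

A 7-joint arm with a two-finger parallel gripper is mounted at the origin on the work surface. World frame = base frame: x ahead of the robot, y to its left, z up, the work surface at z = 0. Lengths are in m, angles in rad, forces in N, time in s.
With the tool pointing down it reaches from about 0.4 to 0.875 m from the base axis. Payload 6.5 kg.
Tool frame: the origin (TCP) lies at the very end of the fingers, on their centre line; the grasp point (between the pads) lies 19 mm behind it (r.grip_depth is the y of the grasp point in the tool frame, in m); y points along the fingers, z is the direction in which the jaws open and shut, and the axes are right-handed (so a half turn about y gives the same grasp; the last joint's range is limited). The gripper opens to 85 mm and grips with 20 to 120 N. Pads are 22 mm wide; open, the fingers measure 114 mm over their backs; the gripper's body (76 mm by 85 mm) begins 54 mm behind the grasp point. The pads swing forward as they close: fully open they stand 13 mm farther back than shut.
Start: joints at [-1.305, 0.536, -0.004, 1.538, 0.003, 1.067, -0.071], TCP at [0.212, 0.615, 0.231] pointing down, gripper open.
Joint ranges: [-2.7, 2.7], [-0.37, 2.16], [-1.27, 1.26], [0.24, 2.4], [-1.31, 4.45], [0.19, 1.91], [-2.76, 2.76]. Speed limits (rad/s): [2.39, 2.39, 3.14, 3.14, 3.14, 3.14, 3.14].

### API

Orientations are given as a unit quaternion [x, y, z, w].
In Python, from rig import r gives the robot as it stands. Calls block until the motion is done:
- r.move_to(position, orientation): joint-space move of the TCP to a pose.
- r.move_linear(position, frame=None, feed=0.15): straight line of the TCP; frame=None keeps the orientation; feed is the mean speed in m/s.
- r.goto_joints(angles): joint-space move.
- r.open_gripper() and r.gripper_close(grip_force=None): open the fingers fully, or close them until they stop; grip_force is the grip in N (None keeps the last).
- r.sleep(seconds).
- r.inverse_kinematics(position, orientation): joint angles nearest the present ones, or None.
- r.observe(): the state.
- r.camera(name): name is "side" or "top" or "wrist"; returns (picture, depth): 384x512x3 uint8, red, green, blue; 384x512 float32, m along the optical axis (not along the pixel's ray), 0 where there is no reading.
- r.camera_model(name): a dict with "K" (3x3 intrinsics, pixels), "D" ([k1, k2, p1, p2, k3] as OpenCV has them; the pictures are not rectified), "view" (4x4, takes a point from world to camera coordinates); the wrist camera has in their place "T_tool_cam" (4x4, takes a point from camera to tool coordinates, whose origin is the TCP and whose axes are the tool frame's). Camera axes: x right, y up, looking along -z (the intrinsics and any distortion apply to the point x, -y, -z); pixel columns grow to the right and rows downward; lengths in m; the calibration is good to about 2 mm. A picture is of the moment at which its call begins: read the wrist's pose just before it. camera_model takes no time and is no camera call.
A pose or a line that the arm cannot do raises r.IKError and nothing moves.
- r.finish_job(): hands the job in, once; it reports no verdict.
The state is a dict: "time": time; "q": joint angles; "dq": joint speeds; "effort": joint torques, N m; "eef_pos": TCP position; "tool_rot": TCP orientation; "wrist_force": force on the tool from outside, world axes, zero at the start; "moment": the same for the moment, N m; "width": finger opening in m.
Only numpy, scipy, OpenCV 4.12 (cv2) and the standard library are available. Lean on these libraries where they do the work, as an engineer would, in place of code of your own. Each camera call takes 0.05 s, during which the arm holds its last target. There are 200 camera calls.

## Working session

There is one attempt and no reset: what is moved stays moved. The work goes in short steps, each a Python script; the robot and the scene stay as the last script left them, time stands still between calls to the robot, and variables do not carry over. Pictures are saved under pics/ and viewed, about 8 in all and at most 12, crops included, and the job is handed in when it is done.

```bash
ls; mkdir -p pics; python3 - <<'E'
from rig import r
import cv2,numpy as np
for n in ("top","side"):
    p,d=r.camera(n); cv2.imwrite(f"pics/{n}0.png",p[...,::-1]); np.savez(f"{n}0.npz",p=p,d=d)
    m=r.camera_model(n); print({k:np.round(v,4).tolist() for k,v in m.items() if hasattr(v,'__len__')})
m=r.camera_model("wrist");print(m)
o=r.observe();print(o)
E
```

```text
pics
{'K': [[356.8888, 0.0, 252.7354], [0.0, 356.8888, 196.3056], [0.0, 0.0, 1.0]], 'D': [-0.0578, 0.0, 0.0, 0.0, 0.0], 'view': [[0.0224, -0.9997, 0.0099, 0.0512], [0.9954, 0.0232, 0.0933, -0.5883], [-0.0935, 0.0078, 0.9956, -1.0598], [0.0, 0.0, 0.0, 1.0]]}
{'K': [[432.1236, 0.0, 256.6622], [0.0, 432.1236, 196.7276], [0.0, 0.0, 1.0]], 'D': [-0.1534, 0.0, 0.0, 0.0, 0.0], 'view': [[0.9783, -0.2063, 0.021, -0.5355], [0.1359, 0.7143, 0.6865, -0.1669], [-0.1567, -0.6687, 0.7268, -1.2579], [0.0, 0.0, 0.0, 1.0]]}
{'K': array([[343.96360286,   0.        , 251.04434115],
       [  0.        , 343.96360286, 197.99284051],
       [  0.        ,   0.        ,   1.        ]]), 'D': array([0.02809705, 0.        , 0.        , 0.        , 0.        ]), 'T_tool_cam': array([[-7.81118340e-04, -9.55302449e-01, -2.95629196e-01,
        -7.58933030e-02],
       [-2.20583342e-04,  2.95629444e-01, -9.55302666e-01,
        -1.43301556e-01],
       [ 9.99999671e-01, -6.80993557e-04, -4.41645387e-04,
        -7.85469001e-04],
       [ 0.00000000e+00,  0.00000000e+00,  0.00000000e+00,
         1.00000000e+00]])}
{'time': 0.1, 'q': array([-1.30514023,  0.53708236, -0.00444926,  1.5387896 ,  0.00259888,
        1.06730605, -0.07117051]), 'dq': array([-0.00067594, -0.00162229,  0.00162402, -0.00285689,  0.00101066,
       -0.00052689,  0.00116629]), 'effort': array([ 2.34057312e-03, -5.84565675e+01,  1.05161659e+00, -2.59777629e+01,
        1.26417016e-02,  4.58372713e-03, -2.31012265e-06]), 'eef_pos': array([0.21158758, 0.61398458, 0.23049985]), 'tool_rot': array([ 0.69795712, -0.11680638,  0.11669935, -0.69684532]), 'wrist_force': array([ 0.1943759 , -0.60600644,  1.06603342]), 'moment': array([ 0.01458966, -0.04242265, -0.0205181 ]), 'width': 0.08555757705719408}
```

```bash
python3 -c "
import cv2,numpy as np
a=cv2.imread('pics/top0.png');b=cv2.imread('pics/side0.png')
cv2.imwrite('pics/topL.png',cv2.resize(a,(800,600)));cv2.imwrite('pics/sideL.png',cv2.resize(b,(800,600)))"
```

```text
(no output)
```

View pics/topL.png

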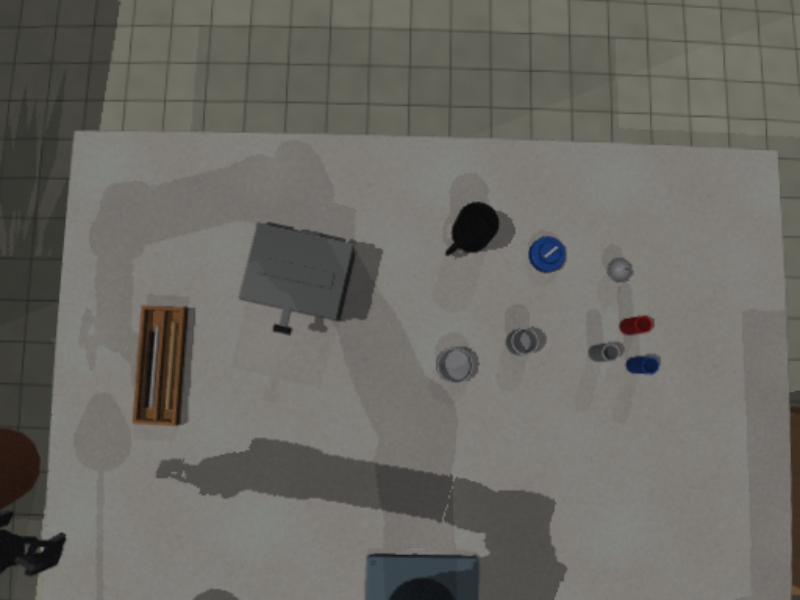

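View pics/sideL.png

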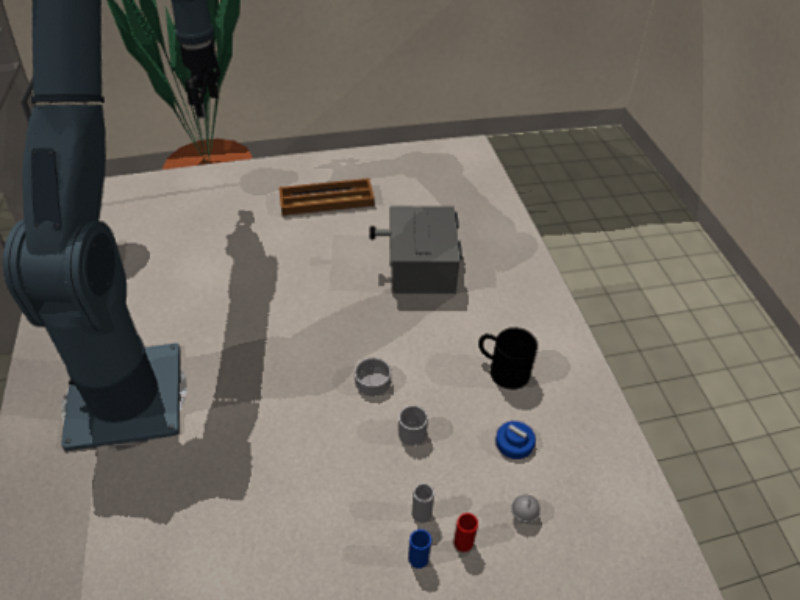

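The top picture (800 px scale) shows the large pot at (457,364), the middle pot at (525,341), the grey small pot at (609,351), and the lid pull at (284,328). These could be confused with the small pot:
- blue look-alike at (643,365)
- red look-alike at (636,325)
- infuser at (620,268)

Grey at (609,351) is the one I want.

```bash
cat > h.py <<'E'
import numpy as np,cv2
from scipy.optimize import least_squares
from scipy.spatial.transform import Rotation as R
from rig import r
def cloud(d,K,D,T):   # T: camera->world
    h,w=d.shape; u,v=np.meshgrid(np.arange(w),np.arange(h))
    n=cv2.undistortPoints(np.stack([u,v],-1).reshape(-1,1,2).astype(float),K,D).reshape(h,w,2)
    P=np.stack([n[...,0]*d,-n[...,1]*d,-d],-1)
    W=P@T[:3,:3].T+T[:3,3]; W[d<=0]=np.nan; return W
def fixed(name):
    p,d=r.camera(name);m=r.camera_model(name)
    return p,cloud(d,m["K"],m["D"],np.linalg.inv(m["view"]))
def wrist():
    o=r.observe();p,d=r.camera("wrist");m=r.camera_model("wrist")
    T=np.eye(4);T[:3,:3]=R.from_quat(o["tool_rot"]).as_matrix();T[:3,3]=o["eef_pos"]
    return p,cloud(d,m["K"],m["D"],T@m["T_tool_cam"])
def rim(W,c,rad,z,tol=.004,win=.012):
    P=W.reshape(-1,3); P=P[np.isfinite(P).all(1)]
    P=P[(abs(P[:,2]-z)<tol)&(np.hypot(*(P[:,:2]-c).T)<rad+win)]
    f=least_squares(lambda s:np.hypot(*(P[:,:2]-s).T)-(rad-.0015),c,loss="soft_l1",f_scale=.002)
    return f.x,len(P),np.sqrt(np.median(f.fun**2)) if len(P) else None
def down(a):  # tool down, jaws (tool z) along world azimuth a
    z=np.array([np.cos(a),np.sin(a),0]);y=np.array([0,0,-1.]);return R.from_matrix(np.stack([np.cross(y,z),y,z],1)).as_quat()
E
python3 - <<'E'
from h import *
C={}
for n in("top","side"):
    z=np.load(n+"0.npz");m=r.camera_model(n);C[n]=cloud(z["d"],m["K"],m["D"],np.linalg.inv(m["view"]))
W=C["top"];S=800/512
for nm,u,v,rad,z in(("large",457,364,.035,.032),("mid",525,341,.026,.054),("small",609,351,.017,.076)):
    m=r.camera_model("top");px=W[int(v/S)-3:int(v/S)+4,int(u/S)-3:int(u/S)+4].reshape(-1,3)
    c=np.nanmedian(px,0);print(nm,c)
    for n in C:
        c1=c[:2]
        for _ in range(3):c1,k,e=rim(C[n],c1,rad,z)
        print(n,c1,k,e)
# lid
P=W.reshape(-1,3);P=P[np.isfinite(P).all(1)]
Q=P[(P[:,2]>.085)&(P[:,2]<.12)&(P[:,1]>.05)&(P[:,0]>.4)&(P[:,0]<.95)]
print("lidz",np.percentile(Q[:,2],[5,50,95]))
print(cv2.minAreaRect((Q[:,:2]*1000).astype(np.float32)),cv2.boxPoints(cv2.minAreaRect((Q[Q[:,2]>.098][:,:2]*1000).astype(np.float32))))
for n,u,v in(("top",284,328),("side",374,233)):
    print(n,C[n][int(v/S)-3:int(v/S)+4,int(u/S)-5:int(u/S)+6].reshape(7,11,3)[::2,::2].round(3).tolist())
i=(slice(125,220),slice(150,235));print("edges", [W[int(b/S),int(a/S)].round(3) for a,b in((264,230),(348,247),(335,312),(246,296),(300,270))])
E
```

```text
large [ 0.48125645 -0.05955439  0.00228571]
top [ 0.47617486 -0.05244366] 64 0.0007328649391375681
side [ 0.47872147 -0.05719472] 90 0.0007809569088318134
mid [ 0.52757449 -0.19622538  0.00264554]
top [ 0.52520056 -0.18223137] 56 0.0008302719866806853
side [ 0.52712723 -0.18700888] 79 0.00109168603890792
small [ 0.51131786 -0.35227975  0.04349163]
top [ 0.50668572 -0.33893969] 35 0.0010223667762311404
side [ 0.5088342  -0.34416878] 56 0.0009711416111428784
lidz [0.09400549 0.09745692 0.10146971]
((624.873779296875, 252.8790740966797), (182.74652099609375, 197.5531005859375), 78.70272827148438) [[509.6959  184.45995]
 [698.4628  144.02855]
 [736.376   321.03827]
 [547.6091  361.46967]]
top [[[0.554, 0.304, -0.003], [0.554, 0.297, -0.0], [0.548, 0.271, 0.099], [0.548, 0.265, 0.101], [0.554, 0.277, 0.002], [0.555, 0.272, -0.002]], [[0.542, 0.282, 0.101], [0.542, 0.277, 0.096], [0.542, 0.27, 0.1], [0.542, 0.265, 0.097], [0.548, 0.278, -0.003], [0.548, 0.271, -0.0]], [[0.536, 0.281, 0.103], [0.536, 0.276, 0.101], [0.536, 0.27, 0.101], [0.537, 0.265, 0.099], [0.537, 0.259, 0.1], [0.537, 0.
[... 160 characters left out ...]
.544, 0.392, 0.002], [0.532, 0.275, 0.1], [0.538, 0.271, 0.103], [0.546, 0.276, 0.098], [0.574, 0.389, 0.0], [0.58, 0.385, 0.003]], [[0.543, 0.385, -0.001], [0.531, 0.267, 0.098], [0.537, 0.262, 0.102], [0.543, 0.261, 0.102], [0.55, 0.263, 0.099], [0.557, 0.261, 0.1]], [[0.54, 0.368, 0.004], [0.53, 0.263, 0.093], [0.536, 0.257, 0.097], [0.543, 0.26, 0.094], [0.55, 0.259, 0.093], [0.556, 0.258, 0.093]], [[0.538, 0.36, 0.001], [0.529, 0.256, 0.09], [0.535, 0.254, 0.091], [0.56, 0.354, 0.002], [0.568, 0.359, -0.003], [0.574, 0.353, 0.001]]]
edges [array([0.718, 0.313, 0.097]), array([0.689, 0.156, 0.097]), array([0.57 , 0.175, 0.1  ]), array([0.595, 0.339, 0.097]), array([0.646, 0.24 , 0.101])]
```

```bash
python3 - <<'E'
from h import *
for a in(0,np.pi):
    q=r.inverse_kinematics([.51,-.15,.26],down(a));print(a,None if q is None else np.round(q,2))
a=min((0,np.pi),key=lambda a:abs((lambda q:9 if q is None else q[6])(r.inverse_kinematics([.51,-.15,.26],down(a)))))
r.move_to([.51,-.15,.26],down(a))
o=r.observe();print(a,o["time"],o["eef_pos"],o["q"].round(2))
p,W=wrist();cv2.imwrite("pics/w1.png",p[...,::-1]);np.save("w1.npy",W)
for nm,c,rad,z in(("large",(.4785,-.056),.035,.032),("mid",(.5265,-.1855),.026,.054),("small",(.508,-.342),.017,.076)):
    for _ in range(3):c,k,e=rim(W,np.array(c),rad,z)
    print(nm,c,k,e)
E
```

```text
0 [-0.49  0.41  0.9   1.86 -0.37  1.05  0.56]
3.141592653589793 [-0.61  0.5   1.1   1.86 -0.5   1.09 -2.46]
0 2.9833 [ 0.51037924 -0.1490563   0.25987115] [-0.49  0.41  0.9   1.86 -0.37  1.05  0.56]
large [ 0.47764417 -0.05493138] 729 0.0008134457293386063
mid [ 0.526322   -0.18346255] 460 0.0007704632887690353
small [ 0.50753843 -0.34062412] 322 0.0007155811809159451
```

View pics/w1.png

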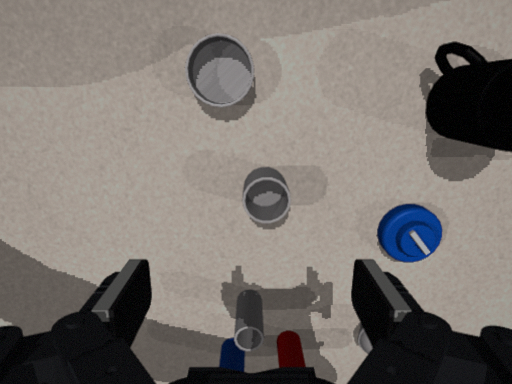

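The wrist view shows the large pot's rim at (221,71), the middle's at (266,200) and the grey small pot's at (249,338). The blue and red look-alikes are at (232,355) and (290,350). I'll cross-check these rim pixels by intersecting their rays with the rim planes, then act.

```bash
cat >> h.py <<'E'
def ray(u,v,z,o=None):
    o=o or r.observe();m=r.camera_model("wrist")
    T=np.eye(4);T[:3,:3]=R.from_quat(o["tool_rot"]).as_matrix();T[:3,3]=o["eef_pos"];T=T@m["T_tool_cam"]
    n=cv2.undistortPoints(np.array([[[u,v]]],float),m["K"],m["D"])[0,0]
    d=T[:3,:3]@[n[0],-n[1],-1];return T[:3,3]+d*(z-T[2,3])/d[2]
E
python3 - <<'E'
from h import *
for u,v,z in((221,71,.032),(266,200,.054),(249,338,.076)):print(ray(u,v,z))
a=cv2.imread("pics/w1.png");b=np.hstack([cv2.resize(a[y-45:y+45,x-45:x+45],(265,265),interpolation=cv2.INTER_CUBIC) for x,y in((221,71),(266,200),(249,338))])
cv2.imwrite("pics/w1c.png",b)
E
```

```text
[ 0.47911648 -0.05485995  0.032     ]
[ 0.52570124 -0.1844652   0.054     ]
[ 0.50784144 -0.3415312   0.076     ]
```

View pics/w1c.png

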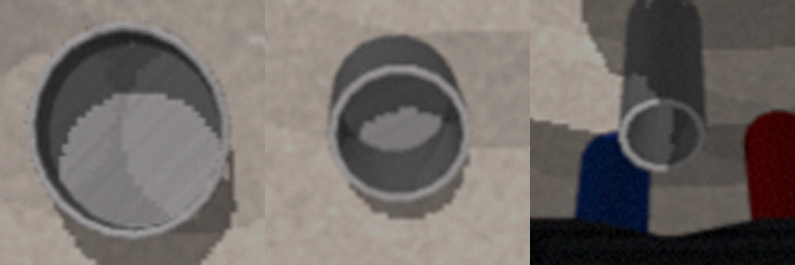

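The crops confirm the rims to about 1.5 mm: large (.4785,-.055), middle (.526,-.184), small (.5077,-.341). Next I'll pick the middle pot and hover it over the large one.

```bash
python3 - <<'E'
from h import *
q=down(0)
r.move_to([.526,-.184,.11],q)
r.move_linear([.526,-.184,.033],q,.12)
print(r.observe()["wrist_force"].round(1))
r.gripper_close(40)
o=r.observe();print("w",o["width"],o["eef_pos"],o["wrist_force"].round(1))
r.move_linear([.526,-.184,.11],q,.15)
o=r.observe();print(o["width"],o["time"],o["wrist_force"].round(1))
r.move_linear([.4785,-.055,.105],q,.2)
o=r.observe();print(o["eef_pos"],o["width"],o["time"])
p,W=wrist();cv2.imwrite("pics/w2.png",p[...,::-1])
for nm,c,rad,z in(("large",(.4785,-.055),.035,.032),("mid",(.4785,-.055),.026,.126)):
    for _ in range(3):c,k,e=rim(W,np.array(c),rad,z)
    print(nm,c,k,e)
E
```

```text
[ 0.9 -1.6  0.5]
w 0.050663556256248805 [ 0.52655952 -0.18411752  0.0339837 ] [-1.9  0.9  6.8]
0.05026485352795052 5.5917 [-0.6 -0.2 -1.6]
[ 0.47880845 -0.05605275  0.10500181] 0.05086401596936971 6.4333
large [ 0.47782764 -0.0543999 ] 990 0.0007911318775370114
mid [ 0.47822031 -0.05566487] 4143 0.0009599001717073008
```

View pics/w2.png

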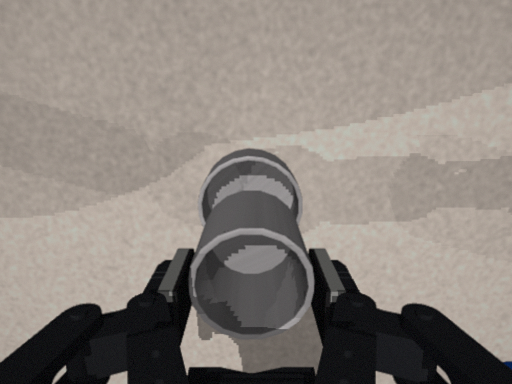

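The pot is held upright, its rim centre at (252,282), and it lines up with the large pot's rim at (250,~203) to about 1 mm. I'll lower it with force checks.

```bash
cat >> h.py <<'E'
def setdown(x,y,q,z0,zmin):
    r.move_linear([x,y,z0],q,.1); f0=r.observe()["wrist_force"];z=z0
    while z>zmin:
        z-=.001; r.move_linear([x,y,z],q,.02); o=r.observe();df=o["wrist_force"]-f0
        if df[2]>3: break
    print("contact",z,o["eef_pos"].round(4),df.round(1),o["time"])
    r.open_gripper()
E
python3 - <<'E'
from h import *
q=down(0)
setdown(.4785,-.0548,q,.042,.0335)
r.move_linear([.4785,-.0548,.13],q,.2)
# go for small pot
r.move_to([.5077,-.341,.14],q)
r.move_linear([.5077,-.341,.055],q,.15)
print(r.observe()["wrist_force"].round(1))
r.gripper_close(40)
o=r.observe();print("w",o["width"],o["eef_pos"])
r.move_linear([.5077,-.341,.16],q,.2)
r.move_linear([.4785,-.0548,.16],q,.25)
o=r.observe();print(o["eef_pos"],o["width"],o["time"])
p,W=wrist();cv2.imwrite("pics/w3.png",p[...,::-1])
for nm,c,rad,z in(("large",(.4785,-.055),.035,.032),("mid",(.4785,-.055),.026,.057),("small",(.4785,-.055),.017,.181)):
    for _ in range(3):c,k,e=rim(W,np.array(c),rad,z)
    print(nm,c,k,e)
E
```

```text
contact 0.036 [ 0.4787 -0.0548  0.0369] [-4.6  1.9 16.1] 8.7667
[0.  0.7 0.4]
w 0.032792149230232104 [ 0.50800627 -0.34122954  0.0557593 ]
[ 0.4783909  -0.05600765  0.15996045] 0.03295665534714396 14.1583
large [ 0.47789341 -0.05469444] 910 0.0009580445626962254
mid [ 0.47834522 -0.0548162 ] 639 0.0008080896176393543
small [ 0.47784689 -0.05563801] 2861 0.0009877470431915256
```

View pics/w3.png

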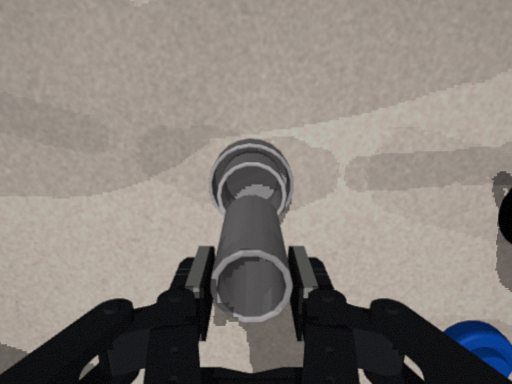

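The small grey pot is held and centred over the nested pair to within 1 mm: small rim at (252,285), middle at (252,190), large at (251,180). I'll set it down, then go and look at the lid pull.

```bash
python3 - <<'E'
from h import *
q=down(0)
setdown(.4785,-.0545,q,.067,.0585)
r.move_linear([.4785,-.0545,.2],q,.2)
a=np.radians(80)
for b in(a,a+np.pi):
    for P in([.48,.28,.25],[.54,.27,.09],[.63,.25,.26]):
        k=r.inverse_kinematics(P,down(b));print(b,None if k is None else k.round(2))
r.move_to([.48,.28,.25],down(a))
o=r.observe();print(o["eef_pos"],o["time"])
p,W=wrist();np.save("w4.npy",W);cv2.imwrite("pics/w4.png",p[...,::-1])
E
```

```text
contact 0.061 [ 0.4786 -0.0545  0.0617] [-2.3  1.1 12.2] 16.7917
1.3962634015954636 [-1.14  0.42  0.7   1.8  -0.31  1.03  1.08]
1.3962634015954636 [-0.82  0.67  0.4   1.78 -0.36  0.76  1.15]
1.3962634015954636 [-0.77  0.6   0.51  1.45 -0.3   1.17  1.18]
4.537856055185257 [-1.38  0.57  1.1   1.81 -0.57  1.11 -1.83]
4.537856055185257 [-1.24  0.98  1.1   1.8  -1.02  1.06 -1.47]
4.537856055185257 [-1.1   0.88  1.22  1.47 -0.83  1.37 -1.58]
[0.4804852  0.27795899 0.24963527] 19.4667
```

View pics/w4.png

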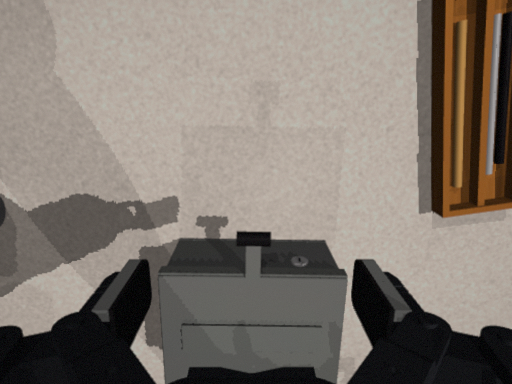

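The wrist view shows the bar at (237–271, 232–246) with its centre near (254,239). The lid's front edge runs from (161,275) to (345,272).

```bash
python3 - <<'E'
from h import *
W=np.load("w4.npy")
B=W[228:250,230:280].reshape(-1,3);B=B[np.isfinite(B).all(1)&(B[:,2]>.085)]
print(len(B),B[:,2].min(),np.percentile(B[:,2],[50,95]))
rc=cv2.minAreaRect((B[:,:2]*1000).astype(np.float32));print(rc,cv2.boxPoints(rc))
print("ray",ray(254,239,.099),ray(237,239,.099),ray(271,239,.099))
l=ray(161,275,.097);e=ray(345,272,.097);print(l,e,np.linalg.norm(e-l),np.degrees(np.arctan2(*(e-l)[[1,0]])))
# fit lid front edge line from cloud: per column first row at z>.09
L=[]
for c in list(range(175,235))+list(range(278,335)):
    k=np.where(W[250:330,c,2]>.094)[0]
    if len(k):L.append(W[250+k[0],c,:2])
vx,vy,x0,y0=cv2.fitLine(np.array(L,np.float32),cv2.DIST_HUBER,0,.01,.01).ravel();print(np.degrees(np.arctan2(vy,vx)),x0,y0)
E
```

```text
557 0.09351397715963183 [0.10083323 0.10289942]
((537.1575927734375, 269.6468811035156), (31.563940048217773, 16.2169132232666), 79.24922943115234) [[526.24756 255.65446]
 [542.1798  252.62938]
 [548.0676  283.63928]
 [532.1354  286.66437]]
ray [0.53490199 0.27004617 0.099     ] [0.53211122 0.25450689 0.099     ] [0.53768673 0.28558388 0.099     ]
[0.55697664 0.17501836 0.097     ] [0.58506427 0.35001557 0.097     ] 0.17723694791096928 80.88160933626529
78.86799 0.57056874 0.25320125
```

```bash
python3 - <<'E'
from h import *
a=np.radians(80);q=down(a);ux=np.array([np.cos(a-np.pi/2),np.sin(a-np.pi/2),0])
pull=np.array([.5365,.2698,.095]);dz=np.array([0,0,-.017])
hinge=pull+.182*ux-[0,0,.003]
r.move_to(pull+[0,0,.06],q)
r.move_linear(pull+dz,q,.1)
o=r.observe();print(o["eef_pos"],o["wrist_force"].round(1))
r.gripper_close(40)
o=r.observe();print("w",o["width"],o["wrist_force"].round(1),o["time"])
if .025<o["width"]<.036:
    al=np.arctan2(.003,.182);rr=np.hypot(.003,.182)
    for d in range(5,61,5):
        t=np.radians(d)+al
        r.move_linear(hinge+rr*(-np.cos(t)*ux+np.array([0,0,np.sin(t)]))+dz,q,.08)
        o=r.observe();f=o["wrist_force"];print(d,o["eef_pos"].round(4),f.round(1),o["moment"].round(2),round(o["width"],4))
        if np.linalg.norm(f)>25:print("stop");break
    r.sleep(.5);o=r.observe();print(o["wrist_force"].round(1),o["time"])
np.savez("lid.npz",hinge=hinge,ux=ux)
ps,Ws=fixed("side");cv2.imwrite("pics/s5.png",cv2.resize(ps[90:384,180:400,::-1],(440*1,588)))
pw,Ww=wrist();cv2.imwrite("pics/w5.png",pw[...,::-1]);np.savez("v5.npz",Ws=Ws,Ww=Ww)
E
```

```text
[0.53702385 0.26993109 0.07857836] [ 0.6  0.5 -1.1]
w 0.030692539152831082 [-0.7 -0.   1.3] 21.4833
5 [0.5376 0.2694 0.0943] [ 1.8 -1.2 -2.2] [-0.17 -0.14 -0.07] 0.0311
10 [0.5398 0.269  0.11  ] [ 1.4 -1.6 -3.1] [-0.26 -0.12 -0.1 ] 0.0306
15 [0.5434 0.2683 0.1254] [ 0.9 -1.8 -2.6] [-0.4  -0.01 -0.01] 0.0308
20 [0.5483 0.2674 0.1404] [-1.2 -3.7 -2.6] [-0.55  0.12 -0.12] 0.0309
25 [0.5544 0.2662 0.1548] [-1.1 -4.2 -3.1] [-0.84  0.41 -0.04] 0.0308
30 [0.5623 0.2647 0.1693] [-1.5 -5.  -3.6] [-0.99  0.47  0.04] 0.0311
35 [0.5713 0.2629 0.1831] [-2.8 -5.  -2. ] [-1.1   0.62  0.03] 0.0308
40 [0.5811 0.261  0.1955] [-1.5 -5.2 -3. ] [-1.12  0.57 -0.01] 0.0305
45 [0.5919 0.2589 0.207 ] [-1.9 -6.  -2.2] [-1.15  0.56 -0.01] 0.0309
50 [0.6036 0.2566 0.2175] [-1.6 -6.2 -3. ] [-1.19  0.63 -0.08] 0.0309
55 [0.6161 0.2541 0.2269] [-2.2 -6.1 -2.7] [-1.3   0.69 -0.01] 0.031
60 [0.6294 0.2515 0.2352] [-2.7 -6.9 -2.6] [-1.36  0.78  0.01] 0.0311
[-2.1 -6.6 -2.7] 26.1833
```

View pics/s5.png

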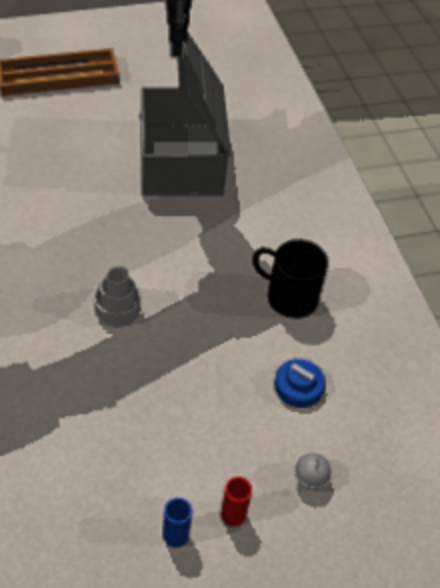

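The side view shows the lid standing open in the fingers (pull near (185,45)), the three pots nested at (118,295), and everything else where it was. Now a numeric check of the lid angle and the stack.

```bash
python3 - <<'E'
from h import *
v=np.load("v5.npz");g=np.load("lid.npz");hi,ux=g["hinge"],g["ux"];uy=np.array([-ux[1],ux[0],0])
for n in("Ws","Ww"):
    P=v[n].reshape(-1,3);P=P[np.isfinite(P).all(1)]-hi;s,y,z=P@ux,P@uy,P[:,2]
    m=(abs(y)<.085)&(abs(y)>.025)&(z>.03)&(z<.135)&(s<.03)&(s>-.11);s,z=s[m],z[m]
    if len(s)<30:print(n,len(s));continue
    vx,vz,*_=cv2.fitLine(np.stack([s,z],1).astype(np.float32),cv2.DIST_HUBER,0,.001,.01).ravel()
    print(n,len(s),"lid angle",np.degrees(np.arctan2(abs(vz),-vx*np.sign(vz))))
pt,Wt=fixed("top")
for n,W in(("side",v["Ws"]),("top",Wt)):
  for nm,rad,z in(("large",.035,.032),("mid",.026,.057),("small",.017,.082)):
    c=np.array([.4785,-.055])
    for _ in range(3):c,k,e=rim(W,c,rad,z,win=.006)
    P=W.reshape(-1,3);P=P[np.hypot(*(P[:,:2]-c).T)<rad+.004];print(n,nm,c.round(4),k,e,"top z",np.nanpercentile(P[:,2],98).round(4))
o=r.observe();print(o["wrist_force"].round(1),o["width"],o["time"])
E
```

```text
Ws 373 lid angle 55.65455
Ww 6640 lid angle 161.64801
side large [ 0.4789 -0.0538] 91 0.0029038471398996693 top z 0.0816
side mid [ 0.4795 -0.0566] 79 0.0018315419021606681 top z 0.0832
side small [ 0.479  -0.0569] 36 0.0007194228915527087 top z 0.0839
top large [ 0.4764 -0.0521] 84 0.001086215901978034 top z 0.0819
top mid [ 0.4772 -0.0526] 54 0.0008002031302500013 top z 0.0823
top small [ 0.4772 -0.0527] 30 0.00048694836021003396 top z 0.0833
[-2.1 -6.8 -1.9] 0.030941191459033332 26.3333
```

View pics/w5.png

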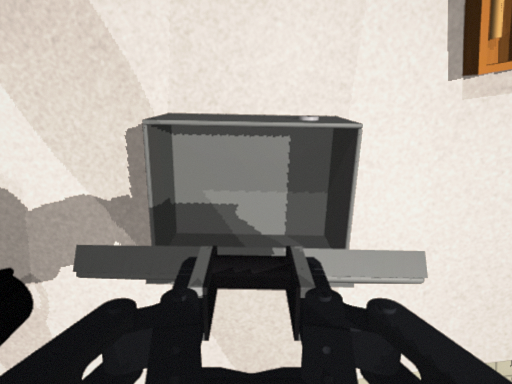

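The wrist view shows the bar pinched at (255,270), and the lid's front face as a band at rows 246–281. My two plane fits mixed surfaces, so I'll measure the angle from that band's position and from a narrower side selection.

```bash
python3 - <<'E'
from h import *
v=np.load("v5.npz");g=np.load("lid.npz");hi,ux=g["hinge"],g["ux"];uy=np.array([-ux[1],ux[0],0])
P=np.vstack([v["Ww"][252:276,85:165].reshape(-1,3),v["Ww"][254:274,335:415].reshape(-1,3)])
P=P[np.isfinite(P).all(1)]-hi;P=P[P[:,2]>.05];s,z=P@ux,P[:,2]
print(len(P),"centre",np.median(s),np.median(z),"r",np.hypot(np.median(s),np.median(z)),"ang",np.degrees(np.arctan2(np.median(z),-np.median(s))))
vx,vz,*_=cv2.fitLine(np.stack([s,z],1).astype(np.float32),cv2.DIST_HUBER,0,.001,.01).ravel();print("face slope",np.degrees(np.arctan(vz/vx)))
for dy in(-1,1):
    k=np.sign(P@uy)==dy;print("side",dy,np.median(s[k]),np.median(z[k]))
P=v["Ws"].reshape(-1,3);P=P[np.isfinite(P).all(1)]-hi;s,y,z=P@ux,P@uy,P[:,2]
for z0 in np.arange(.02,.13,.02):
    m=(abs(z-z0)<.006)&(y<-.03)&(y>-.1)&(s>-.12)&(s<.04);print(round(z0,2),m.sum(),np.percentile(s[m],[5,50,95]).round(4) if m.sum() else"")
E
```

```text
3500 centre -0.07747178559346765 0.12358708269634103 r 0.14586173100725378 ang 57.918050481153976
face slope 26.843168
side -1 -0.0777849903492588 0.124121078330235
side 1 -0.07722216803960992 0.12300517107600006
0.02 29 [-0.0108 -0.0058 -0.001 ]
0.04 25 [-0.0213 -0.0174 -0.0137]
0.06 27 [-0.0362 -0.0284 -0.024 ]
0.08 40 [-0.0442 -0.0398 -0.0341]
0.1 30 [-0.0572 -0.0538 -0.0498]
0.12 84 [-0.0838 -0.0752 -0.0626]
```

```bash
python3 - <<'E'
from rig import r
o=r.observe();print(o["wrist_force"].round(1),o["width"],o["time"]);r.finish_job()
E
```

```text
[-2.1 -6.8 -1.9] 0.030941191459033332 26.3333
the job is handed in; nothing more can be done
```

I nested the three steel pots upright on the desk, the middle one in the large and the grey small one in the middle. I lowered each until the wrist force showed contact, then released it. Then I pinched the lid pull on its ends, raised the lid along its arc to about 60° and handed the job in at 26.3 s, still gripping it.

**Stack:** the rims are concentric to about 1 mm in the top view. The top of the stack reads 82–84 mm, against 82 mm expected when fully seated. In the side view the fits are looser and differ by up to 3 mm.

**Lid:** the separate estimates of the angle were not all the same:
- The commanded arc ended at 60°, and the reached arm pose gives about 60.6°.
- The front-face position gives about 58°.
- The front-face slope gives about 63°.
- The side profile gives about 59°.
- Two earlier plane fits gave 56° and 162°; I discarded them because they mixed several surfaces.

**Forces:** the wrist carried about 7 N while holding, mostly sideways, probably from a slight misalignment between my arc and the hinge. The readings when setting the pots down were 16 N and 12 N.

**Other objects:** the mug, timer, infuser, pen tray and the blue and red look-alikes were not touched, and in the side view they stand where they were.

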